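# Load alternating holder plates on a tube rotator's splined spindle

## Task

Fit the two black vial-holder plates on the rotator's splined spindle so that their lugs alternate: first the one with the closed window, down fully home on the shoulder with its lug pointing the way of the small index ear on the housing, then the forked one, fully home flat on top of it with its lug pointing the opposite way. The spindle is parked at an unknown angle, so feel for the splines and turn it with the plate until the lug is in line; leave the other things on the bench where they are.

Things in the scene. Friction and masses are not known exactly. Their poses are not given: they have to be found in the camera images.
- housing: White drive unit of a tube rotator, fixed to the bench, 130 (x) x 150 (y) x 50 mm tall. Origin under its centre, z up. On its top stands an upright steel spindle (see spindle_axis) and, on its +y edge, the index ear: a small raised steel block 16 x 22 mm, 8 mm high, 62 mm from the spindle axis.
- spindle_axis (a point): Point on the upright spindle's axis at shoulder level, 63 mm above the bench; axes those of the housing. The shoulder, a steel disc 52 mm across, 13 mm above the housing's top, is where the first plate's underside rests. The spindle turns endlessly about this axis but stiffly (about 0.15 N m) and stays where it is left; its angle is NOT reported.
- spline_top (a point): Point on the spindle's axis, level with the square tops of its six equal splines (60 degrees apart, 6 mm wide, 34 mm across tips), 24 mm above the shoulder. At the start the splines never line up with a plate whose lug points along the ear's line (12 to 48 degrees out, either way round): feel for the angle at which the plate drops; once engaged, plate and spindle turn together.
- nose_top (a point): Top of the spindle, 38 mm above the shoulder. A smooth round nose, 22 mm across, stands above the splines up to 31 mm over the shoulder, then tapers to 13 mm across here; it centres a plate before it meets the splines.
- window_center (a point): Window plate, black plastic, about 70 g, 10 mm thick, lying flat: centre of its bore, half-way up. x points along its lug, z up. Twelve-sided body 60 mm across flats; two 16 mm wide flats face +y and -y: grip it there, 60 mm wide. Six inward teeth, 25.6 mm across tips; one slot between teeth points along the lug; about 1.5 mm clearance a side on the spindle, 6 degrees of turning play.
- fork_center (a point): Fork plate, black plastic: the same body, teeth and origin as the window plate (10 mm thick, 60 mm across flats, gripped across its y); its lug, along x, is open at the end: two prongs, 34 mm over both, reaching to 75 mm from the centre.
- window_lug (a point): Middle of the window plate's lug, 58 mm from the plate's centre along its x, half-way up. The lug is 34 mm wide, reaches to 75 mm from the centre and is closed at its end round a square window.
- fork_lug (a point): Middle of the fork plate's lug (between the prongs), 58 mm from the plate's centre along its x, half-way up.
- cap0: Bystander: loose black screw cap, 22 mm across, 16 mm tall. Origin at the centre of its underside.
- cap1: Bystander: another such cap. Origin at the centre of its underside.
- cap2: Bystander: another such cap. Origin at the centre of its underside.
- collar: Bystander: plain smooth-bored steel collar, 54 mm across, bore 32 mm, 12 mm tall; not part of the job. Origin at the centre of its underside.
- reagent: Bystander: amber bottle, 60 mm across, 130 mm tall. Origin at the centre of its underside.
- beaker: Bystander: glass beaker, 72 mm across, 85 mm tall. Origin at the centre of its underside.
- jar: Bystander: white jar with lid, 56 mm across, 60 mm tall. Origin at the centre of its underside.
- window_plate: The window plate as a whole; origin at the centre of its underside, 5 mm below window_center, same axes.
- fork_plate: The fork plate as a whole; origin at the centre of its underside, 5 mm below fork_center, same axes.
Mind the look-alikes: they are no part of the job. What is shaped like the window_plate but red or yellow is not meant.

How it is judged:
On the way, in this order (a step that is already met when the one before it is completed fails the run):
1. the window plate is home on the shoulder, lug towards the index ear (horizontal distance between window_center and spindle_axis below 0.004 m and z of window_center in the frame of housing between 0.065 and 0.071 m and angle between window_center's own z axis and vertical below 0.08 rad and y of window_lug in the frame of housing above 0.045 m and x of window_lug in the frame of housing between -0.0155 and 0.0155 m), for 0.2 s.
2. the fork plate is home on top of it, lug the opposite way (all of step 1 and horizontal distance between fork_center and spindle_axis below 0.004 m and z of fork_center in the frame of housing between 0.075 and 0.081 m and angle between fork_center's own z axis and vertical below 0.08 rad and y of fork_lug in the frame of housing below -0.045 m and x of fork_lug in the frame of housing between -0.0155 and 0.0155 m), for 0.2 s.
At the end, for the whole second after the job is handed in: Both plates on the spindle, at rest: window plate below, flat on the shoulder, fork plate flat on it (heights within 3 mm, centres within 4 mm of the axis, level within 0.08 rad); the window lug points towards the index ear and the fork lug directly away from it, each within about 15 degrees (all of step 2 and linear speed of each of window_plate, fork_plate below 0.02 m/s); the robot touches nothing.
It fails at once if a bystander is shifted by more than 40 mm (distance of any of cap0, cap1, cap2, collar, reagent, beaker, jar from where it was at the start of the episode above 0.04 m).
It also fails if it takes over 72 s, if anything falls off the work surface, if the arm or the gripper's body presses on something with over 40 N, if the wrist force passes 120 N, or if a joint passes its speed limit or range.

## Robot

A 7-joint arm with a two-finger parallel gripper is mounted at the origin on the work surface. World frame = base frame: x ahead of the robot, y to its left, z up, the work surface at z = 0. Lengths are in m, angles in rad, forces in N, time in s.
With the tool pointing down it reaches from about 0.425 to 0.925 m from the base axis. Payload 6.8 kg.
Tool frame: the origin (TCP) lies on the mounting face of the last link; the fingertips stand 173 mm ahead of it and the grasp point (between the pads) lies 155 mm ahead of it; z points along the fingers, y is the line along which they close (so a half turn about z gives the same grasp; the last joint's range is limited). The gripper opens to 85 mm and grips with 20 to 120 N. Pads are 22 mm wide; open, the fingers measure 114 mm over their backs; the gripper's body (76 mm by 85 mm) begins 54 mm behind the grasp point. The pads swing forward as they close: fully open they stand 13 mm farther back than shut.
Start: joints at [1.134, 0.477, 0.022, 1.555, -0.011, 1.109, -0.083], TCP at [0.218, -0.639, 0.405] pointing down, gripper open.
Joint ranges: [-2.96, 2.96], [-0.34, 2.1], [-1.41, 1.46], [0.24, 2.44], [-1.37, 4.51], [0.17, 1.92], [-2.96, 2.96]. Speed limits (rad/s): [2.39, 2.39, 3.14, 3.14, 3.14, 3.14, 3.14].

## Interface

Orientations are given as a unit quaternion [w, x, y, z].
In Python, from station import bot gives the robot as it stands. The module is installed in compiled form; this text tells all that it offers.
- The arm moves only by the shell command python3 -m pendant 'ROWS' [FORCE]. ROWS is JSON, a list of rows, each a list of 5 numbers: the finger opening in m, from 0 to 0.0854, then the shift along the tool's x, y, z in m, then the turn about the tool's z in degrees. In form: [[jaw, x, y, z, yaw], ...]. A call has 1 to 12 rows; each row shifts and turns the commanded pose from where the row before left it, along the tool's axes as they then stand; what a row does not reach is not made up. A row lasts 1/12 s, in which the tool goes at most 41.7 mm and 7.16 degrees, less where a joint would pass 70% of its speed; a pose out of reach is approached as far as the arm can. A call with a gripper value outside its range is refused whole. The fingers move at their own pace and stop on an object; FORCE is the grip in N (left out, the last holds). Time passes only in rows, so rows that do not move let the fingers close. It gives the time, the measured TCP pose, the force, the opening and the grip force at its end, in the units of the state.
- bot.get_obs(): the state, without advancing time (a new reading comes with each control period).
- bot.read_camera(name): name is "scene" or "top"; returns (picture, depth): 384x512x3 uint8, blue, green, red; 384x512 float32, m along the optical axis (not along the pixel's ray), 0 where there is no reading.
- bot.camera_model(name): a dict with "intrinsics" (3x3 intrinsics, pixels), "R" (3x3) and "t" (3): a world point X has camera coordinates R X + t. Camera axes: x right, y down, z forward; pixel columns grow to the right and rows downward; lengths in m; the calibration is good to about 2 mm. A picture is of the moment at which its call begins. camera_model takes no time and is no camera call.
- bot.hand_in(): hands the job in; it is judged then, once.
Trained networks look in the newest picture that a camera, given by its name, has taken for a name from the list of things; names that differ only in an ending like _2 or _b are one class to them, and where a whole thing is asked for, a point or a joint stands for the part that bears it (a point fixed in the world has none). Each returns a list of dicts, best first, with "score" (0 to 1); they miss things now and then, are a little off and sometimes report something else, mostly with a low value. They report only what shows in the picture. A call takes as long as a camera call. They do not tell look-alikes from the thing itself.
- bot.boxes_of(name, camera): "at" ([column, row] in pixels, amid what is visible of it).
- bot.trace(name, camera): "mask" (384x512 bool, what is visible of it) and "at" ([column, row] in pixels, amid what is visible of it).
- bot.pinpoint(name, camera): "at" ([column, row] in pixels: a listed point, or the origin of a listed thing).
The state is a dict: "t": time; "q": joint angles; "joint_vel": joint speeds; "joint_torque": joint torques, N m; "eef_pos": TCP position; "tool_rot": TCP orientation; "contact_force": force on the tool from outside, world axes, zero at the start; "torque": the same for the moment, N m; "gripper_width": opening from 0.0 (shut) to 1.0 (fully open); "grasp_force": force on a finger pad.
Only numpy, scipy, OpenCV 4.12 (cv2) and the standard library are available. Lean on these libraries where they do the work, as an engineer would, in place of code of your own. Each camera call takes 0.05 s, during which the arm holds its last target. There are 200 camera calls.

## Working session

There is one attempt and no reset: what is moved stays moved. The work goes in short steps, Python scripts to look and compute and a shell command to move; the robot and the scene stay as the last step left them, time stands still between calls to the robot, and variables do not carry over. Pictures are saved under pics/ and viewed, at most 10 in all, crops included, and the job is handed in when it is done.

```bash
mkdir -p pics
cat > h.py <<'E'
import numpy as np,cv2
from station import bot
def world(cam,px,depth=None,z=None):
    m=bot.camera_model(cam);K=np.array(m["intrinsics"]);R=np.array(m["R"]);t=np.array(m["t"])
    r=np.linalg.inv(K)@np.array([px[0],px[1],1.]);C=-R.T@t;d=R.T@r
    if z is not None: return C+d*(z-C[2])/d[2]
    return C+d*depth
E
python3 - <<'E'
from h import *
for c in("top","scene"):
    p,d=bot.read_camera(c);cv2.imwrite(f"pics/{c}0.png",p)
    m=bot.camera_model(c);print(c,-np.array(m["R"]).T@np.array(m["t"]),np.array(m["intrinsics"])[0])
zs=dict(window_center=.005,fork_center=.005,window_lug=.005,fork_lug=.005,spindle_axis=.063,nose_top=.101,housing=0.05,collar=0.0)
for n,z in zs.items():
    for c in("top","scene"):
        for r in bot.pinpoint(n,c)[:4]: print(n,c,np.round(r["at"]),round(r["score"],2),world(c,r["at"],z=z).round(3))
o=bot.get_obs();print(o["t"],o["eef_pos"],o["tool_rot"],o["contact_force"])
E
```

```text
top [0.40824279 0.06406211 1.26012071] [382.00950943   0.         250.8478105 ]
scene [ 0.9774022  -0.6635882   0.94364424] [430.51518541   0.         250.0700291 ]
window_center top [169. 226.] 0.89 [0.435 0.308 0.005]
window_center top [122. 226.] 0.82 [0.438 0.461 0.005]
window_center top [197. 236.] 0.78 [0.401 0.215 0.005]
window_center top [196. 191.] 0.72 [0.551 0.218 0.005]
window_center scene [262. 149.] 0.76 [0.423 0.317 0.005]
window_center scene [287. 128.] 0.76 [0.437 0.465 0.005]
window_center scene [238. 134.] 0.72 [0.306 0.342 0.005]
window_center scene [283. 179.] 0.67 [0.553 0.226 0.005]
fork_center top [356. 210.] 0.83 [ 0.479 -0.31   0.005]
fork_center scene [257. 222.] 0.73 [0.577 0.032 0.005]
fork_center scene [153. 294.] 0.64 [ 0.481 -0.306  0.005]
window_lug top [145. 273.] 0.84 [0.286 0.381 0.005]
window_lug top [156. 212.] 0.75 [0.483 0.348 0.005]
window_lug top [127. 242.] 0.71 [0.387 0.442 0.005]
window_lug top [183. 182.] 0.63 [0.58  0.26  0.005]
window_lug scene [270. 126.] 0.83 [0.379 0.44  0.005]
window_lug scene [282. 150.] 0.8 [0.481 0.352 0.005]
win
[... 175 characters left out ...]
67. 307.] 0.91 [ 0.534 -0.315  0.005]
spindle_axis top [253. 178.] 0.91 [0.58  0.031 0.063]
spindle_axis scene [264. 208.] 0.63 [0.59  0.041 0.063]
nose_top top [252. 176.] 0.59 [0.582 0.037 0.101]
nose_top scene [258. 198.] 0.85 [0.575 0.035 0.101]
housing top [254. 182.] 0.69 [0.571 0.028 0.05 ]
housing top [169. 227.] 0.17 [0.433 0.297 0.05 ]
housing scene [258. 225.] 0.59 [ 0.604 -0.008  0.05 ]
housing scene [152. 294.] 0.3 [ 0.505 -0.324  0.05 ]
collar top [290. 242.] 0.62 [ 0.377 -0.087  0.   ]
collar scene [178. 220.] 0.64 [ 0.38  -0.084  0.   ]
0.9 [ 0.21796964 -0.63885139  0.40470447] [7.95367472e-06 9.86519093e-01 1.63646199e-01 2.39469719e-05] [-0.37226613 -0.05850257 -0.24500064]
```

View top.

View pics/top0.png

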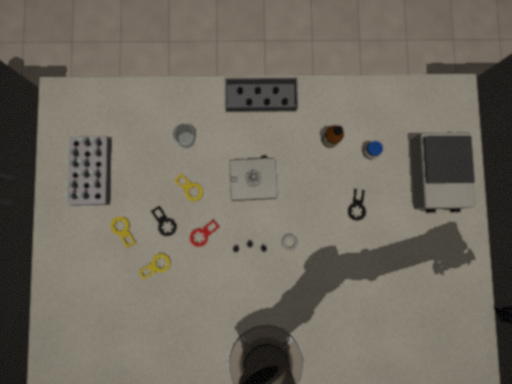

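```bash
python3 - <<'E'
import cv2
p=cv2.imread("pics/top0.png")
cv2.imwrite("pics/crop1.png",cv2.resize(p[120:300,90:290],(800,720))[:600])
E
python3 - <<'E'
import cv2,numpy as np
p=cv2.imread("pics/top0.png");s=cv2.imread("pics/scene0.png")
a=cv2.resize(p[145:215,220:290],(400,400),interpolation=2);b=cv2.resize(p[190:260,135:205],(400,400),interpolation=2)
c=cv2.resize(s[165:265,210:310],(400,400)[:2],interpolation=2)[:200+200]
cv2.imwrite("pics/c2.png",cv2.resize(np.hstack([a,b,c]),(800,267)))
cv2.imwrite("pics/c2.png",np.hstack([a,b]))
cv2.imwrite("pics/c3.png",cv2.resize(s[100:320,110:330],(600,600),interpolation=2))
E
```

```text
(no output)
```

View pics/c2.png

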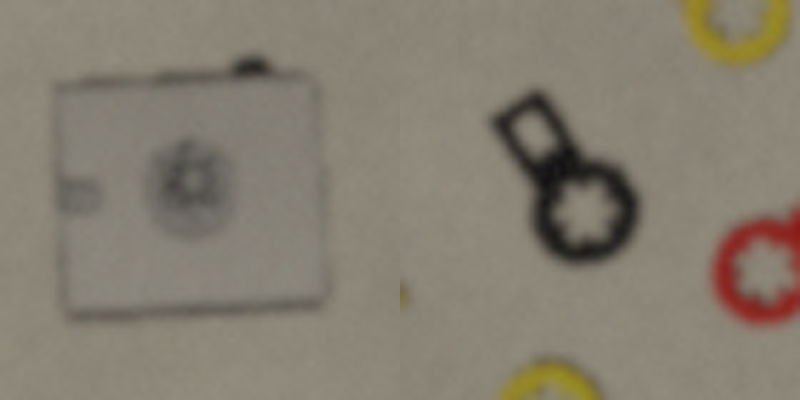

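View pics/c3.png

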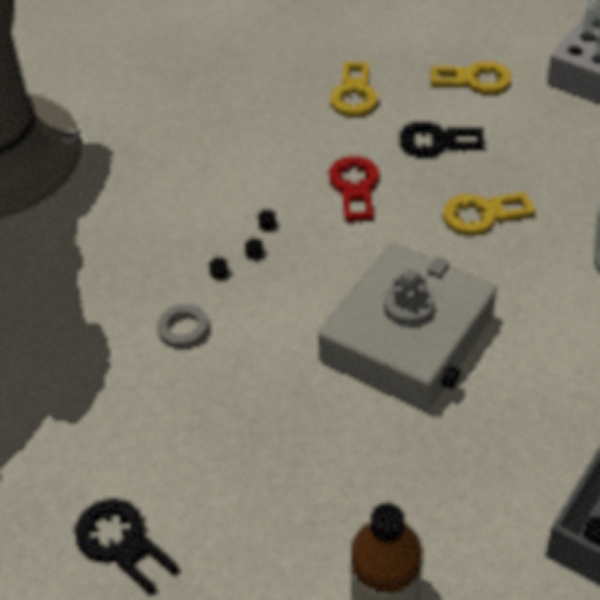

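```bash
cat > m.py <<'E'
from h import *
def cloud(c,d):
    m=bot.camera_model(c);K=np.array(m["intrinsics"]);R=np.array(m["R"]);t=np.array(m["t"])
    v,u=np.mgrid[:384,:512];r=np.stack([u,v,np.ones_like(u)],-1)@np.linalg.inv(K).T*d[...,None]
    return (r-t)@R
E
python3 - <<'E'
from m import *
for c in("top","scene"):
    p,d=bot.read_camera(c);P=cloud(c,d);x,y,z=P[...,0],P[...,1],P[...,2];ok=d>0
    near=ok&(abs(x-.58)<.12)&(abs(y-.03)<.12)
    T=near&(z>.045)&(z<.055);r=cv2.minAreaRect(P[T][:,:2].astype(np.float32));print(c,"house",r)
    for lo,hi in((.0595,.067),(.08,.091),(.093,.106)):
        q=P[near&(z>lo)&(z<hi)]
        if len(q)>2:print(lo,len(q),q.mean(0).round(4),cv2.minEnclosingCircle(q[:,:2].astype(np.float32)),q[:,2].max())
    bl=p.max(2)<60
    for n,cx,cy in(("win",.45,.325),("fork",.5,-.313)):
        v,u=np.where(bl); W=np.array([world(c,(a,b),z=.008) for a,b in zip(u,v)])
        W=W[np.hypot(W[:,0]-cx,W[:,1]-cy)<.075][:,:2]
        for it in range(1):
            mu=W.mean(0);a=np.linalg.eigh(np.cov((W-mu).T))[1][:,1]
            s=(W-mu)@a
            if abs(s.min())>s.max(): a=-a;s=-s
            n2=np.array([-a[1],a[0]]);w=(W-mu)@n2
            # body: centre from range across over body
            print(c,n,len(W),"len",np.ptp(s).round(4),"wid",np.ptp(w).round(4),"ang",np.degrees(np.arctan2(a[1],a[0])).round(1),"c1",(mu+a*(s.min()+.03)+n2*(w.min()+w.max())/2).round(4),"c2",(mu+a*(s.max()-.075)+n2*(w.min()+w.max())/2).round(4))
E
```

```text
top house ((0.5840487480163574, 0.03221697360277176), (0.12965859472751617, 0.14906299114227295), 2.253171682357788)
0.0595 116 [0.5825 0.0352 0.0624] ((0.5837215185165405, 0.056202638894319534), 0.04823075979948044) 0.06653059014561453
0.08 29 [0.5831 0.0328 0.0858] ((0.5844873785972595, 0.03226965665817261), 0.01685541309416294) 0.09034274097528805
0.093 38 [0.5841 0.0321 0.0985] ((0.5847261548042297, 0.03187978267669678), 0.010481767356395721) 0.10406767703274654Traceback (most recent call last):
  File "<stdin>", line 11, in <module>
  File "h.py", line 4, in world
    m=bot.camera_model(cam);K=np.array(m["intrinsics"]);R=np.array(m["R"]);t=np.array(m["t"])
ValueError: time passes only in moves, steps and waits
```

Run:
```python
from m import *
for c in("top","scene"):
    p,d=bot.read_camera(c);P=cloud(c,np.ones((384,512)));m=bot.camera_model(c);C=-np.array(m["R"]).T@np.array(m["t"])
    W0=C+(P-C)*((.008-C[2])/(P[...,2]-C[2]))[...,None]
    bl=p.max(2)<60
    for n,cx,cy in(("win",.45,.325),("fork",.5,-.313)):
        W=W0[bl&(np.hypot(W0[...,0]-cx,W0[...,1]-cy)<.075)][:,:2]
        mu=W.mean(0);a=np.linalg.eigh(np.cov((W-mu).T))[1][:,1];s=(W-mu)@a
        if abs(s.min())>s.max(): a=-a;s=-s
        n2=np.array([-a[1],a[0]]);w=(W-mu)@n2
        print(c,n,len(W),"len",np.ptp(s).round(4),"wid",np.ptp(w).round(4),"ang",np.degrees(np.arctan2(a[1],a[0])).round(1),"c1",(mu+a*(s.min()+.03)+n2*(w.min()+w.max())/2).round(4),"c2",(mu+a*(s.max()-.075)+n2*(w.min()+w.max())/2).round(4))
print(bot.get_obs()["t"])
```

```text
top win 177 len 0.0977 wid 0.0534 ang 35.0 c1 [0.4369 0.3143] c2 [0.4309 0.3101]
top fork 174 len 0.0954 wid 0.0522 ang -8.7 c1 [ 0.4792 -0.3102] c2 [ 0.4697 -0.3087]
scene win 238 len 0.1001 wid 0.0634 ang 35.4 c1 [0.4386 0.3117] c2 [0.4346 0.3089]
scene fork 489 len 0.1088 wid 0.0583 ang -10.6 c1 [ 0.4754 -0.3126] c2 [ 0.4791 -0.3133]
1.05
```

Top picture: the housing is centred at about (253,179). The steel ear is at (233,179), on the world +y side; the black knob at (264,156) is not the ear.
Candidates for the window plate: black (168,226), yellow (196,190), (122,226) and (160,264), red (200,236). I choose the black closed-window plate, and the crop confirms it. The fork is at (356,210).

```bash
cat > go.py <<'E'
import sys
from h import *
# usage: go.py x y psi_deg : tool-frame shift from here (at present orientation), yaw after
from scipy.spatial.transform import Rotation as Ro
o=bot.get_obs();w,a,b,c=o["tool_rot"];R=Ro.from_quat([a,b,c,w]).as_matrix();p=np.array(o["eef_pos"])
psi=np.degrees(np.arctan2(R[1,0],R[0,0]))
print("t",round(o["t"],2),"p",p.round(4),"psi",psi.round(2),"tilt",np.degrees(np.arccos(-R[2,2])).round(2),"F",np.round(o["contact_force"],1),"M",np.round(o["torque"],2),"w",round(o["gripper_width"]*.0854,4),"q1,7",np.round([o["q"][0],o["q"][6]],2))
if len(sys.argv)>2:
    x,y,s=map(float,sys.argv[1:4]);d=np.array([x,y,p[2]])-p
    print("shift now",(R.T@d)[:2].round(4),"yaw",round((psi-s+180)%360-180,2))
E
python3 -m pendant '[[0.075,0,0,0,-5.6],[0.075,0,0,0,-5.6],[0.075,0,0,0,-5.5],[0.075,0.039,-0.004,0,0],[0.075,0.039,-0.004,0,0],[0.075,0.039,-0.004,0,0],[0.075,0.039,-0.004,0,0],[0.075,0.039,-0.004,0,0],[0.075,0.039,-0.004,0,0],[0.075,0.039,-0.004,0,0],[0.075,0.039,-0.004,0,0]]' 60
python3 -m pendant '[[0.075,0.039,-0.004,0,0],[0.075,0.039,-0.004,0,0],[0.075,0.039,-0.004,0,0],[0.075,0.039,-0.004,0,0],[0.075,0.039,-0.004,0,0]]'
python3 go.py 0.62 0.1 35.5
```

```text
t: 1.97
eef_pos: [0.4544, -0.4301, 0.405]
tool_rot: [0.0, 0.952, 0.305, 0.0]
contact_force: [0.6, -0.1, -0.2]
gripper_width: 0.88
grasp_force: 0.0
t: 2.38
eef_pos: [0.6015, -0.3005, 0.4049]
tool_rot: [0.0, 0.952, 0.305, 0.0]
contact_force: [0.1, -0.7, 0.1]
gripper_width: 0.878
grasp_force: 0.0
t 2.38 p [ 0.6015 -0.3005  0.4049] psi 35.53 tilt 0.02 F [ 0.1 -0.7  0.1] M [ 0.01 -0.01 -0.02] w 0.075 q1,7 [ 0.5  -0.65]
shift now [ 0.2478 -0.3152] yaw 0.03
```

```bash
python3 -m pendant '[[0.075,0.025,-0.0315,0,0],[0.075,0.025,-0.0315,0,0],[0.075,0.025,-0.0315,0,0],[0.075,0.025,-0.0315,0,0],[0.075,0.025,-0.0315,0,0],[0.075,0.025,-0.0315,0,0],[0.075,0.025,-0.0315,0,0],[0.075,0.025,-0.0315,0,0],[0.075,0.025,-0.0315,0,0],[0.075,0.025,-0.0315,0,0]]' >/dev/null
python3 -m pendant '[[0.075,-0.004,-0.04,0,0],[0.075,-0.004,-0.04,0,0],[0.075,-0.004,-0.04,0,0],[0.075,-0.004,-0.04,0,0],[0.075,-0.004,-0.04,0.0,0],[0.075,-0.004,-0.04,0,0],[0.075,-0.004,-0.04,0,0],[0.075,0,0,0.04,0],[0.075,0,0,0.04,0]]' >/dev/null
python3 go.py 0.435 0.311 35.5
python3 - <<'E'
from h import *
p,d=bot.read_camera("scene");cv2.imwrite("pics/s1.png",cv2.resize(p[40:240,170:370],(600,600),interpolation=2))
E
```

```text
t 3.97 p [0.4338 0.3148 0.3267] psi 35.85 tilt 0.45 F [ 1.  -0.5 -1.2] M [-0.03 -0.11 -0.02] w 0.075 q1,7 [-0.4  -1.87]
shift now [-0.0013  0.0038] yaw 0.35
```

View pics/s1.png

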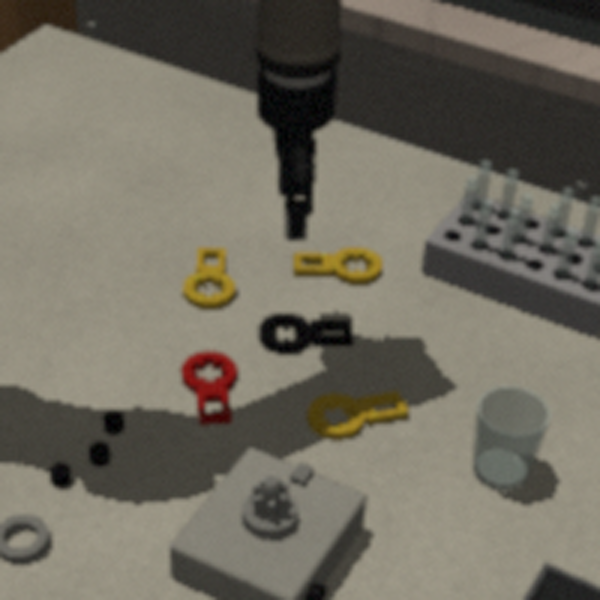

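The gripper hangs above the black window plate at crop (285,333), so I go down in steps.

```bash
python3 -m pendant '[[0.075,-0.001,0.004,0.03,0],[0.075,0,0,0.035,0],[0.075,0,0,0.035,0],[0.075,0,0,0.03,0],[0.075,0,0,0.01,0],[0.075,0,0,0,0],[0.075,0,0,0,0]]' >/dev/null
python3 go.py 0.435 0.311 35.5
python3 -m pendant '[[0.075,0,0,0.005,0],[0.075,0,0,0.005,0],[0.075,0,0,0,0]]'
```

```text
t 4.6 p [0.4372 0.3078 0.1857] psi 35.51 tilt 0.03 F [ 1.  -0.3  0.4] M [-0.01  0.   -0.01] w 0.0749 q1,7 [-0.47 -1.98]
shift now [ 0.     -0.0039] yaw 0.01
t: 4.85
eef_pos: [0.4369, 0.3076, 0.1753]
tool_rot: [-0.0, 0.952, 0.305, 0.001]
contact_force: [-0.3, 0.3, -0.2]
gripper_width: 0.88
grasp_force: 0.0
```

```bash
python3 -m pendant '[[0.075,0,-0.004,0.002,0],[0.075,0,0,0.002,0],[0.075,0,0,0.002,0],[0.075,0,0,0,0]]' 
python3 -m pendant '[[0.066,0,0,0,0],[0.066,0,0,0,0],[0.066,0,0,0,0]]' 
python3 -m pendant '[[0.05,0,0,0,0],[0.05,0,0,0,0],[0.05,0,0,0,0],[0.05,0,0,0,0],[0.05,0,0,0,0]]' 60;python3 go.py 0.435 0.311 35.5
```

```text
t: 5.18
eef_pos: [0.4341, 0.3108, 0.1685]
tool_rot: [0.0, 0.952, 0.305, -0.0]
contact_force: [0.3, 0.5, 0.1]
gripper_width: 0.88
grasp_force: 0.0
t: 5.43
eef_pos: [0.4343, 0.3107, 0.1687]
tool_rot: [0.0, 0.952, 0.305, 0.0]
contact_force: [-0.1, -0.3, 0.1]
gripper_width: 0.772
grasp_force: 0.0
t: 5.85
eef_pos: [0.4343, 0.3109, 0.1694]
tool_rot: [0.0, 0.952, 0.305, 0.0]
contact_force: [-2.1, -1.0, 7.1]
gripper_width: 0.678
grasp_force: 64.0
t 5.85 p [0.4343 0.3109 0.1694] psi 35.53 tilt 0.02 F [-2.1 -1.   7.1] M [-0.22  0.39 -0.1 ] w 0.0579 q1,7 [-0.49 -2.  ]
shift now [0.0006 0.0003] yaw 0.03
```

```bash
python3 -m pendant '[[0.05,0,0,-0.02,0],[0.05,0,0,-0.03,0],[0.05,0,0,-0.03,0],[0.05,0,0,-0.035,0],[0.05,0,0,-0.035,0],[0.05,0,0,0,-7],[0.05,0,0,0,-7],[0.05,0,0,0,-7],[0.05,0,0,0,-7],[0.05,0,0,0,-7],[0.05,0,0,0,-7],[0.05,0,0,0,-7]]' 
python3 -m pendant '[[0.05,0,0,0,-7.0],[0.05,0,0,0,-0.7],[0.05,0,0,0,0]]' >/dev/null;python3 go.py 0.5842 0.0322 92.25
```

```text
t: 6.85
eef_pos: [0.4342, 0.3105, 0.3186]
tool_rot: [0.0, 0.738, 0.675, -0.0]
contact_force: [-0.1, 0.2, -0.6]
gripper_width: 0.681
grasp_force: 65.1
t 7.1 p [0.4343 0.3105 0.3185] psi 92.07 tilt 0.03 F [ 0.4  0.1 -0.4] M [ 0.03 -0.04  0.07] w 0.0579 q1,7 [-0.23 -0.99]
shift now [-0.2835  0.1397] yaw -0.18
```

```bash
python3 -m pendant '[[0.05,-0.0354,0.0175,0,0],[0.05,-0.0354,0.0175,0,0],[0.05,-0.0354,0.0175,0,0],[0.05,-0.0354,0.0175,0,0],[0.05,-0.0354,0.0175,0,0],[0.05,-0.0354,0.0175,0,0],[0.05,-0.0354,0.0175,0,0],[0.05,-0.0354,0.0175,0,0],[0.05,0,0,0,0],[0.05,0,0,0,0],[0.05,0,0,0,0]]' >/dev/null;python3 go.py 0.5842 0.0322 92.25
python3 - <<'E'
from m import *
o=bot.get_obs();zp=o["eef_pos"][2]-.164
for c in("scene","top"):
    p,d=bot.read_camera(c);P=cloud(c,d)
    cv2.imwrite(f"pics/{c}2.png",cv2.resize(p[110:260,190:340],(600,600),interpolation=2))
    k=(d>0)&(abs(P[...,2]-zp)<.008)&(abs(P[...,0]-.584)<.1)&(abs(P[...,1]-.05)<.12)
    q=P[k]
    if len(q):print(c,len(q),q.min(0).round(3),q.max(0).round(3))
    for n in("window_center","window_lug"):
        for r in bot.pinpoint(n,c)[:5]:
            w=world(c,r["at"],z=zp)
            if abs(w[0]-.584)<.1 and abs(w[1]-.05)<.12: print(n,c,np.round(r["at"]),round(r["score"],2),w.round(4))
E
```

```text
t 8.02 p [0.585  0.0336 0.3186] psi 92.1 tilt 0.04 F [-0.4  1.  -0.7] M [0.01 0.03 0.02] w 0.0581 q1,7 [ 0.25 -0.39]
shift now [-0.0014 -0.0009] yaw -0.15
scene 286 [0.546 0.005 0.149] [0.625 0.108 0.163]
window_center scene [262. 185.] 0.64 [0.5852 0.0343 0.1546]
window_lug scene [299. 174.] 0.74 [0.6473 0.1228 0.1546]
window_lug scene [241. 176.] 0.63 [0.5191 0.0345 0.1546]
window_lug scene [270. 169.] 0.56 [0.5721 0.1002 0.1546]
top 149 [0.556 0.049 0.147] [0.599 0.113 0.162]
window_center top [253. 172.] 0.5 [0.5864 0.0325 0.1546]
window_lug top [233. 173.] 0.44 [0.5844 0.0911 0.1546]
```

View pics/scene2.png

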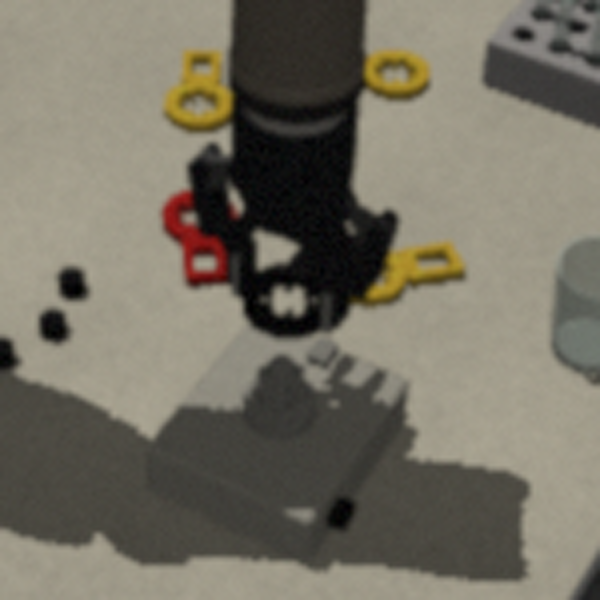

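The picture shows the plate level in the grip above the spindle, with its bore at crop (290,300) and its lug toward the ear at (320,352). Next I centre it and go down over the nose.

```bash
python3 -m pendant '[[0.05,-0.0022,-0.0009,0.01,0],[0.05,0,0,0.02,0],[0.05,0,0,0.015,0],[0.05,0,0,0.008,0],[0.05,0,0,0,0],[0.05,0,0,0,0]]';
python3 -m pendant '[[0.05,0,0,0.002,0],[0.05,0,0,0.002,0],[0.05,0,0,0.002,0],[0.05,0,0,0.002,0],[0.05,0,0,0,0]]';python3 go.py 0.5842 0.0322 92.25
```

```text
t: 8.82
eef_pos: [0.5843, 0.031, 0.2653]
tool_rot: [-0.0, 0.693, 0.721, -0.0]
contact_force: [0.7, 0.8, -0.6]
gripper_width: 0.68
grasp_force: 65.1
t: 9.23
eef_pos: [0.5845, 0.0308, 0.2576]
tool_rot: [0.0, 0.693, 0.721, 0.0]
contact_force: [0.8, -1.2, -0.0]
gripper_width: 0.68
grasp_force: 65.2
t 9.23 p [0.5845 0.0308 0.2576] psi 92.23 tilt 0.02 F [ 0.8 -1.2 -0. ] M [-0.29  0.   -0.01] w 0.0581 q1,7 [ 0.23 -0.43]
shift now [ 0.0014 -0.0003] yaw -0.02
```

```bash
python3 -m pendant '[[0.05,0,0,0.001,0],[0.05,0,0,0.001,0],[0.05,0,0,0,0]]';python3 -m pendant '[[0.05,0,0,0.001,0],[0.05,0,0,0.001,0],[0.05,0,0,0,0]]';python3 go.py 0.5842 0.0322 92.25
```

```text
t: 9.48
eef_pos: [0.5846, 0.0309, 0.2563]
tool_rot: [0.0, 0.693, 0.721, -0.0]
contact_force: [-2.9, -2.3, 4.7]
gripper_width: 0.678
grasp_force: 65.7
t: 9.73
eef_pos: [0.5847, 0.0311, 0.256]
tool_rot: [0.001, 0.693, 0.721, -0.0]
contact_force: [-6.8, -3.2, 20.3]
gripper_width: 0.679
grasp_force: 67.3
t 9.73 p [0.5847 0.0311 0.256 ] psi 92.21 tilt 0.09 F [-6.8 -3.2 20.3] M [-0.64  1.53  0.01] w 0.058 q1,7 [ 0.22 -0.44]
shift now [ 0.0011 -0.0004] yaw -0.04
```

```bash
python3 -m pendant '[[0.05,0,0,-0.0005,4],[0.05,0,0,0,4],[0.05,0,0,0,4],[0.05,0,0,0,0]]'|grep -E "eef|force";python3 go.py
python3 -m pendant '[[0.05,0,0,0,4],[0.05,0,0,0,2],[0.05,0,0,0,0]]'|grep -E "eef|contact";python3 go.py
```

```text
eef_pos: [0.5852, 0.0305, 0.2561]
contact_force: [-2.6, -3.0, 12.9]
grasp_force: 66.6
t 10.07 p [0.5852 0.0305 0.2561] psi 80.0 tilt 0.17 F [-2.6 -3.  12.9] M [-0.78  0.6  -0.01] w 0.0579 q1,7 [ 0.19 -0.62]
eef_pos: [0.5851, 0.0305, 0.2561]
contact_force: [-3.8, -3.9, 13.1]
t 10.32 p [0.5851 0.0305 0.2561] psi 74.11 tilt 0.16 F [-3.8 -3.9 13.1] M [-0.96  0.74  0.05] w 0.0577 q1,7 [ 0.17 -0.71]
```

```bash
for i in 1; do python3 -m pendant '[[0.05,0,0,0,3],[0.05,0,0,0,3],[0.05,0,0,0,0]]'>/dev/null;python3 go.py
python3 -m pendant '[[0.05,0,0,0,3],[0.05,0,0,0,3],[0.05,0,0,0,0]]'>/dev/null;python3 go.py
python3 -m pendant '[[0.05,0,0,0,3],[0.05,0,0,0,3],[0.05,0,0,0,0]]'>/dev/null;python3 go.py; done
```

```text
t 10.57 p [0.5851 0.0304 0.2561] psi 68.06 tilt 0.16 F [-2.6 -4.  12.8] M [-0.87  0.71  0.11] w 0.0582 q1,7 [ 0.15 -0.8 ]
t 10.82 p [0.585  0.0303 0.256 ] psi 62.05 tilt 0.15 F [-2.3 -4.6 14.7] M [-0.97  0.77  0.05] w 0.0581 q1,7 [ 0.13 -0.89]
t 11.07 p [0.585  0.0302 0.256 ] psi 56.05 tilt 0.14 F [-3.1 -4.2 13.2] M [-0.97  0.89  0.14] w 0.0577 q1,7 [ 0.11 -0.97]
```

```bash
python3 -m pendant '[[0.05,0,0,0,3],[0.05,0,0,0,3],[0.05,0,0,0,0]]'>/dev/null;python3 go.py
python3 -m pendant '[[0.05,0,0,0,3],[0.05,0,0,0,3],[0.05,0,0,0,0]]'>/dev/null;python3 go.py
```

```text
t 11.32 p [0.5849 0.0302 0.256 ] psi 50.05 tilt 0.14 F [-3.7 -4.9 15. ] M [-1.04  0.95  0.04] w 0.0581 q1,7 [ 0.09 -1.06]
t 11.57 p [0.5848 0.0302 0.256 ] psi 44.05 tilt 0.13 F [-4.  -3.  14.1] M [-0.96  1.01  0.08] w 0.0578 q1,7 [ 0.07 -1.15]
```

```bash
python3 -m pendant '[[0.05,0,0,-0.003,0],[0.05,0,0,0,0],[0.05,0,0,0,0]]'>/dev/null;python3 go.py
python3 -m pendant '[[0.05,0.001,0,0,0],[0.05,0.002,0,0,0],[0.05,0,0,0,0],[0.05,0,0,0,0]]'>/dev/null;python3 go.py
python3 -m pendant '[[0.05,-0.003,0,0,0],[0.05,-0.003,0,0,0],[0.05,0,0,0,0],[0.05,0,0,0,0]]'>/dev/null;python3 go.py
python3 -m pendant '[[0.05,0.003,0,0,0],[0.05,0,0.002,0,0],[0.05,0,0.001,0,0],[0.05,0,0,0,0],[0.05,0,0,0,0]]'>/dev/null;python3 go.py
python3 -m pendant '[[0.05,0,-0.003,0,0],[0.05,0,-0.003,0,0],[0.05,0,0,0,0],[0.05,0,0,0,0]]'>/dev/null;python3 go.py
python3 -m pendant '[[0.05,0,0.003,0,0],[0.05,0,0,0,0],[0.05,0,0,0,0]]'>/dev/null;python3 go.py
```

```text
t 11.82 p [0.5844 0.031  0.2572] psi 44.24 tilt 0.01 F [-1.2 -1.3  0.6] M [-0.38  0.04 -0.01] w 0.058 q1,7 [ 0.07 -1.15]
t 12.15 p [0.5854 0.0316 0.2565] psi 44.17 tilt 0.31 F [-5.4 -5.6  5.8] M [-1.27  1.25 -0.05] w 0.0579 q1,7 [ 0.07 -1.15]
t 12.48 p [0.5823 0.0293 0.2571] psi 44.26 tilt 0.04 F [-0.3 -0.5 -0.5] M [0.02 0.01 0.01] w 0.0578 q1,7 [ 0.08 -1.15]
t 12.9 p [0.5856 0.0296 0.2566] psi 44.28 tilt 0.19 F [-4.4  0.3  0.1] M [ 0.25  1.09 -0.03] w 0.0581 q1,7 [ 0.08 -1.14]
t 13.23 p [0.5828 0.0319 0.2573] psi 44.17 tilt 0.11 F [ 0.9 -4.9 -1.5] M [-1.08 -0.12  0.01] w 0.058 q1,7 [ 0.07 -1.15]
t 13.48 p [0.5846 0.031  0.2572] psi 44.24 tilt 0.01 F [-0.7 -2.3 -0.9] M [-0.57  0.22  0.01] w 0.0582 q1,7 [ 0.07 -1.15]
```

```bash
python3 -m pendant '[[0.05,-0.0018,0,0,0],[0.05,0,0,0.0025,0],[0.05,0,0,0,0]]'>/dev/null;python3 go.py
python3 -m pendant '[[0.05,0,0.0001,0,-2],[0.05,0,0.0001,0,-2],[0.05,0,0.0001,0,-2],[0.05,0,0,0,0]]'>/dev/null;python3 go.py
python3 -m pendant '[[0.05,0,0.0001,0,-2],[0.05,0,0.0001,0,-2],[0.05,0,0.0001,0,-2],[0.05,0,0,0,0]]'>/dev/null;python3 go.py
python3 -m pendant '[[0.05,0,0.0001,0,-2],[0.05,0,0.0001,0,-2],[0.05,0,0.0001,0,-2],[0.05,0,0,0,0]]'>/dev/null;python3 go.py
```

```text
t 13.73 p [0.5836 0.0304 0.2562] psi 44.26 tilt 0.09 F [-4.1 -1.8 11.5] M [-0.32  0.86 -0.06] w 0.0583 q1,7 [ 0.08 -1.15]
t 14.07 p [0.5841 0.0303 0.2562] psi 50.36 tilt 0.16 F [-3.4 -0.8  9.7] M [-0.15  0.55  0.01] w 0.0581 q1,7 [ 0.1  -1.06]
t 14.4 p [0.5844 0.0303 0.2563] psi 56.37 tilt 0.18 F [-2.  -0.4  8.9] M [ 0.    0.5  -0.05] w 0.0579 q1,7 [ 0.12 -0.97]
t 14.73 p [0.5844 0.0304 0.2562] psi 62.37 tilt 0.16 F [-2.8  1.  10.1] M [ 0.05  0.65 -0.05] w 0.0584 q1,7 [ 0.13 -0.88]
```

```bash
python3 -m pendant '[[0.05,0,0.0001,0,-2],[0.05,0,0.0001,0,-2],[0.05,0,0.0001,0,-2],[0.05,0,0,0,0]]'>/dev/null;python3 go.py
python3 -m pendant '[[0.05,0,0.0001,0,-2],[0.05,0,0.0001,0,-2],[0.05,0,0.0001,0,-2],[0.05,0,0,0,0]]'>/dev/null;python3 go.py
python3 -m pendant '[[0.05,0,0.0001,0,-2],[0.05,0,0.0001,0,-2],[0.05,0,0.0001,0,-2],[0.05,0,0,0,0]]'>/dev/null;python3 go.py
python3 -m pendant '[[0.05,0,0,-0.0025,0],[0.05,0,0,0,0],[0.05,0,0,0,0]]'>/dev/null;python3 go.py
```

```text
t 15.07 p [0.5845 0.0305 0.2562] psi 68.39 tilt 0.14 F [-2.6  1.2 10.3] M [ 0.19  0.86 -0.08] w 0.0581 q1,7 [ 0.15 -0.79]
t 15.4 p [0.5846 0.0305 0.256 ] psi 74.4 tilt 0.12 F [-3.9  1.2  9.4] M [ 0.19  1.   -0.04] w 0.058 q1,7 [ 0.17 -0.7 ]
t 15.73 p [0.5848 0.0303 0.2557] psi 80.4 tilt 0.11 F [-2.9  1.4  6.7] M [ 0.16  0.72 -0.04] w 0.0582 q1,7 [ 0.19 -0.61]
t 15.98 p [0.5849 0.0291 0.2573] psi 80.24 tilt 0.05 F [ 0.4 -0.5 -0.8] M [-0.03  0.    0.04] w 0.0579 q1,7 [ 0.19 -0.61]
```

```bash
python3 -m pendant '[[0.05,0,0,0.003,0],[0.05,0,0,0,0]]'>/dev/null;python3 go.py
python3 -m pendant '[[0.05,0,0.0001,0,-2],[0.05,0,0,0,0]]'>/dev/null;python3 go.py
python3 -m pendant '[[0.05,0,0.0001,0,-2],[0.05,0,0,0,0]]'>/dev/null;python3 go.py
python3 -m pendant '[[0.05,0,0.0001,0,-2],[0.05,0,0,0,0]]'>/dev/null;python3 go.py
python3 -m pendant '[[0.05,0,0.0001,0,-2],[0.05,0,0,0,0]]'>/dev/null;python3 go.py
```

```text
t 16.15 p [0.5845 0.0288 0.2536] psi 80.23 tilt 0.04 F [ 0.  -0.5 -0.6] M [0.01 0.03 0.01] w 0.0582 q1,7 [ 0.19 -0.61]
t 16.32 p [0.5847 0.0288 0.2538] psi 82.3 tilt 0.03 F [-0.5 -1.2 -0.1] M [-0.01  0.   -0.07] w 0.0578 q1,7 [ 0.2  -0.58]
t 16.48 p [0.5849 0.0288 0.254 ] psi 84.25 tilt 0.02 F [-0.4 -0.1 -1.2] M [-0.01 -0.02  0.03] w 0.0578 q1,7 [ 0.2  -0.55]
t 16.65 p [0.585  0.0288 0.254 ] psi 86.22 tilt 0.01 F [ 0.3  0.7 -1.1] M [-0.06  0.02  0.01] w 0.0579 q1,7 [ 0.21 -0.52]
t 16.82 p [0.5851 0.0288 0.2541] psi 88.2 tilt 0.01 F [ 0.2  0.3 -0.4] M [-0.01  0.07 -0.03] w 0.058 q1,7 [ 0.22 -0.49]
```

```bash
python3 -m pendant '[[0.05,0,0,0.002,0],[0.05,0,0,0.002,0],[0.05,0,0,0.002,0],[0.05,0,0,0,0]]'>/dev/null;python3 go.py
python3 -m pendant '[[0.05,0,0.0001,0,-2],[0.05,0,0.0001,0,-2],[0.05,0,0,0,0]]'>/dev/null;python3 go.py 0.5842 0.0322 92.25
```

```text
t 17.15 p [0.5849 0.0289 0.2476] psi 88.2 tilt 0.05 F [ 0.8 -1.  -0.9] M [ 0.    0.03 -0.  ] w 0.0582 q1,7 [ 0.21 -0.5 ]
t 17.4 p [0.585  0.0288 0.2479] psi 92.28 tilt 0.07 F [-1.5 -0.4 -0.6] M [-0.12  0.22 -0.02] w 0.0577 q1,7 [ 0.23 -0.44]
shift now [ 0.0035 -0.0007] yaw 0.03
```

```bash
python3 -m pendant '[[0.05,0,0,0.003,0],[0.05,0,0,0.003,0],[0.05,0,0,0.003,0],[0.05,0,0,0.003,0],[0.05,0,0,0,0]]'>/dev/null;python3 go.py
python3 -m pendant '[[0.05,0,0,0.002,0],[0.05,0,0,0.002,0],[0.05,0,0,0.001,0],[0.05,0,0,0,0]]'>/dev/null;python3 go.py 0.5842 0.0322 92.25
```

```text
t 17.82 p [0.585  0.0288 0.2353] psi 92.22 tilt 0.06 F [-1.7 -1.1 -3. ] M [-0.15  0.33 -0.04] w 0.0579 q1,7 [ 0.22 -0.45]
t 18.15 p [0.5851 0.0289 0.2323] psi 92.23 tilt 0.07 F [-8.2 -2.  13. ] M [-0.38  1.67 -0.03] w 0.0581 q1,7 [ 0.22 -0.45]
shift now [ 0.0033 -0.0008] yaw -0.02
```

```bash
python3 -m pendant '[[0.05,0,0,-0.001,0],[0.05,0,0,0,0],[0.078,0,0,0,0],[0.078,0,0,0,0],[0.078,0,0,0,0],[0.078,0,0,0,0]]';
python3 -m pendant '[[0.078,0,0,-0.02,0],[0.078,0,0,-0.04,0],[0.078,0,0,-0.04,0],[0.078,0,0,-0.04,0],[0.078,0,0,0,-7],[0.078,0,0,0,-7],[0.078,0,0,0,-7],[0.078,0,0,0,-7],[0.078,0,0,0,-7],[0.078,0,0,0,-7],[0.078,0,0,0,-7],[0.078,0,0,0,-7]]'>/dev/null
python3 -m pendant '[[0.078,0,0,0,-7],[0.078,0,0,0,-7],[0.078,0,0,0,-7],[0.078,0,0,0,-1],[0.078,0,0,0,0]]'>/dev/null;python3 go.py 0.4775 -0.3115 170.3
```

```text
t: 18.65
eef_pos: [0.5858, 0.0291, 0.2323]
tool_rot: [0.0, 0.693, 0.721, 0.001]
contact_force: [0.2, 0.4, 0.5]
gripper_width: 0.916
grasp_force: 0.0
t 20.07 p [0.5855 0.0287 0.3721] psi 170.1 tilt 0.03 F [-0.7 -0.1 -0.6] M [-0.04 -0.04 -0.03] w 0.0779 q1,7 [0.49 0.88]
shift now [ 0.0478 -0.3537] yaw -0.2
```

```bash
python3 -m pendant '[[0.075,0.0053,-0.0393,0,0],[0.075,0.0053,-0.0393,0,0],[0.075,0.0053,-0.0393,0,0],[0.075,0.0053,-0.0393,0,0],[0.075,0.0053,-0.0393,0,0],[0.075,0.0053,-0.0393,0,0],[0.075,0.0053,-0.0393,0,0],[0.075,0.0053,-0.0393,0,0],[0.075,0.0053,-0.0393,0,0],[0.075,0,0,0.03,0],[0.075,0,0,0.03,0],[0.075,0,0,0,0]]'>/dev/null;python3 go.py 0.4775 -0.3115 170.3
python3 - <<'E'
from m import *
p,d=bot.read_camera("top");P=cloud("top",d)
q=P[(d>0)&(abs(P[...,2]-.073)<.004)&(abs(P[...,0]-.584)<.1)&(abs(P[...,1]-.06)<.13)]
print(len(q),q.min(0).round(3),q.max(0).round(3),q.mean(0).round(3))
a=cv2.resize(p[145:215,210:280],(400,400),interpolation=2);b=cv2.resize(p[170:240,320:390],(400,400),interpolation=2)
cv2.imwrite("pics/t3.png",np.hstack([a,b]))
for n in("window_center","window_lug"):
    for r in bot.pinpoint(n,"top")[:6]:
        w=world("top",r["at"],z=.068)
        if abs(w[0]-.584)<.1 and abs(w[1]-.05)<.12: print(n,np.round(r["at"]),round(r["score"],2),w.round(4))
E
```

```text
t 21.07 p [ 0.4758 -0.3122  0.3074] psi 169.93 tilt 0.45 F [-1.2  0.3 -1.2] M [0.03 0.07 0.08] w 0.0749 q1,7 [1.06 1.47]
shift now [-0.0016  0.001 ] yaw -0.37
295 [0.555 0.003 0.069] [0.613 0.107 0.077] [0.585 0.052 0.073]
window_center [255. 174.] 0.64 [0.5935 0.0245 0.068 ]
window_lug [233. 178.] 0.67 [0.5827 0.0937 0.068 ]
```

View pics/t3.png

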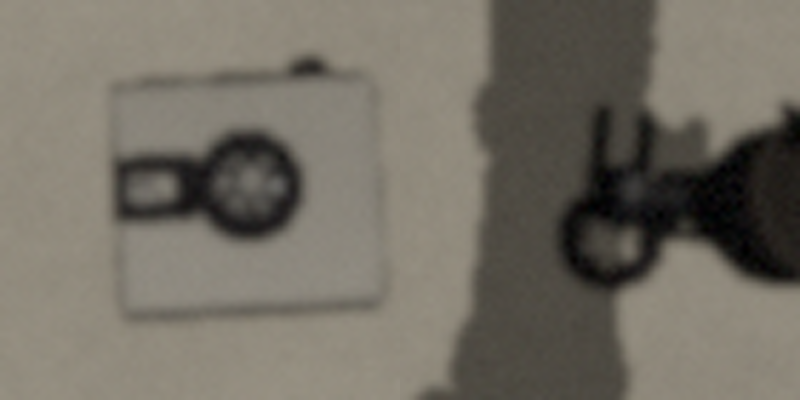

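The picture shows the window plate flat on the shoulder at crop (250,185). Its lug lies over the ear at (150,188), and its top measures 73 mm. Next is the fork.

```bash
python3 -m pendant '[[0.075,0,0,0.035,0],[0.075,0,0,0.035,0],[0.075,0,0,0.035,0],[0.075,0,0,0.015,0],[0.075,0,0,0,0],[0.075,0,0,0,0]]'>/dev/null;python3 go.py 0.4775 -0.3115 170.3
```

```text
t 21.72 p [ 0.4794 -0.3114  0.1936] psi 170.26 tilt 0.08 F [-0.  -0.8  0.4] M [ 0.   -0.07  0.01] w 0.075 q1,7 [0.97 1.35]
shift now [ 0.0019 -0.0004] yaw -0.04
```

```bash
python3 -m pendant '[[0.07,0.0019,0,0.01,0],[0.066,0,0,0.008,0],[0.066,0,0,0.0035,0],[0.066,0,0,0,0]]';
python3 -m pendant '[[0.05,0,0,0,0],[0.05,0,0,0,0],[0.05,0,0,0,0],[0.05,0,0,0,0],[0.05,0,0,0,0]]' 65;python3 go.py 0.4775 -0.3115 170.3
```

```text
t: 22.05
eef_pos: [0.4762, -0.3114, 0.1705]
tool_rot: [-0.0, 0.085, 0.996, -0.0]
contact_force: [-0.6, 1.4, 0.0]
gripper_width: 0.772
grasp_force: 0.0
t: 22.47
eef_pos: [0.4766, -0.3113, 0.1715]
tool_rot: [0.0, 0.085, 0.996, -0.0]
contact_force: [-2.2, 1.3, 6.5]
gripper_width: 0.675
grasp_force: 69.8
t 22.47 p [ 0.4766 -0.3113  0.1715] psi 170.23 tilt 0.04 F [-2.2  1.3  6.5] M [0.17 0.48 0.02] w 0.0576 q1,7 [0.95 1.33]
shift now [-0.001 -0.   ] yaw -0.07
```

```bash
python3 -m pendant '[[0.05,0,0,-0.02,0],[0.05,0,0,-0.035,0],[0.05,0,0,-0.035,0],[0.05,0,0,-0.035,0],[0.05,0,0,-0.03,0],[0.05,0,0,0,7],[0.05,0,0,0,7],[0.05,0,0,0,7],[0.05,0,0,0,7],[0.05,0,0,0,7],[0.05,0,0,0,7],[0.05,0,0,0,7]]'>/dev/null 
python3 -m pendant '[[0.05,0,0,0,7],[0.05,0,0,0,7],[0.05,0,0,0,7],[0.05,0,0,0,7],[0.05,0,0,0,1],[0.05,0,0,0,0]]' ;python3 go.py 0.5842 0.0322 92.25
```

```text
t: 23.97
eef_pos: [0.4765, -0.3111, 0.3258]
tool_rot: [0.0, 0.692, 0.722, -0.0]
contact_force: [0.0, -0.2, -1.7]
gripper_width: 0.675
grasp_force: 69.9
t 23.97 p [ 0.4765 -0.3111  0.3258] psi 92.38 tilt 0.02 F [ 0.  -0.2 -1.7] M [-0.    0.01  0.02] w 0.0576 q1,7 [0.85 0.29]
shift now [0.3385 0.1219] yaw 0.13
```

```bash
python3 -m pendant '[[0.05,0.0376,0.01355,0,0],[0.05,0.0376,0.01355,0,0],[0.05,0.0376,0.01355,0,0],[0.05,0.0376,0.01355,0,0],[0.05,0.0376,0.01355,0,0],[0.05,0.0376,0.01355,0,0],[0.05,0.0376,0.01355,0,0],[0.05,0.0376,0.01355,0,0],[0.05,0.0376,0.01355,0,0],[0.05,0,0,0,0],[0.05,0,0,0,0],[0.05,0,0,0,0]]' >/dev/null;python3 go.py 0.5842 0.0322 92.25
python3 - <<'E'
from m import *
o=bot.get_obs();zp=o["eef_pos"][2]-.1665
for c in("scene","top"):
    p,d=bot.read_camera(c);P=cloud(c,d)
    if c=="scene":cv2.imwrite("pics/s4.png",cv2.resize(p[110:260,190:340],(600,600),interpolation=2))
    k=(d>0)&(abs(P[...,2]-zp)<.008)&(abs(P[...,0]-.584)<.1)&(abs(P[...,1]-.02)<.12)
    q=P[k]
    if len(q):print(c,len(q),q.min(0).round(3),q.max(0).round(3))
    for n in("fork_center","fork_lug"):
        for r in bot.pinpoint(n,c)[:5]:
            w=world(c,r["at"],z=zp)
            if abs(w[0]-.584)<.1 and abs(w[1]-.02)<.12: print(n,c,np.round(r["at"]),round(r["score"],2),w.round(4))
E
```

```text
t 24.97 p [0.585  0.0313 0.3254] psi 92.39 tilt 0.04 F [ 0.3  0.  -1.6] M [-0.02 -0.02  0.02] w 0.0575 q1,7 [ 0.27 -0.39]
shift now [ 0.0009 -0.0007] yaw 0.14
scene 339 [ 0.546 -0.045  0.154] [0.622 0.062 0.167]
fork_center scene [264. 184.] 0.64 [0.5881 0.0379 0.1589]
fork_center scene [262. 210.] 0.27 [ 0.6321 -0.0438  0.1589]
fork_lug scene [251. 197.] 0.66 [ 0.5875 -0.0217  0.1589]
top 18 [0.559 0.046 0.151] [0.576 0.06  0.166]
fork_center top [253. 172.] 0.5 [0.5854 0.0344 0.1589]
```

View pics/s4.png

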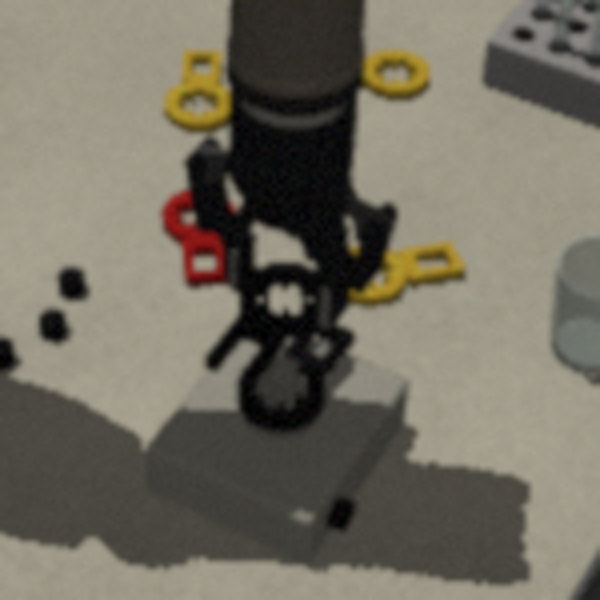

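The picture shows the fork level in the grip, bore at crop (285,298), with its prongs pointing away from the ear. I shift it slightly and go down onto the nose.

```bash
python3 -m pendant '[[0.05,-0.0015,0,0.01,0],[0.05,0,0,0.02,0],[0.05,0,0,0.015,0],[0.05,0,0,0.012,0],[0.05,0,0,0.004,0],[0.05,0,0,0,0]]'>/dev/null;python3 go.py
python3 -m pendant '[[0.05,0,0,0.002,0],[0.05,0,0,0.002,0],[0.05,0,0,0.001,0],[0.05,0,0,0,0]]'>/dev/null;python3 go.py 0.5842 0.0322 92.25
```

```text
t 25.77 p [0.5847 0.0298 0.2633] psi 92.24 tilt 0.14 F [-0.1  0.1 -0.2] M [ 0.06  0.04 -0.05] w 0.0578 q1,7 [ 0.24 -0.43]
t 26.1 p [0.5853 0.0301 0.2601] psi 92.23 tilt 0.04 F [-0.  -0.9 -1.1] M [0.04 0.04 0.05] w 0.0575 q1,7 [ 0.24 -0.44]
shift now [ 0.0021 -0.001 ] yaw -0.02
```

```bash
python3 -m pendant '[[0.05,0,0,0.002,0],[0.05,0,0,0.001,0],[0.05,0,0,0,0]]'>/dev/null;python3 go.py
python3 -m pendant '[[0.05,0,0,0.001,0],[0.05,0,0,0,0]]'>/dev/null;python3 go.py
```

```text
t 26.35 p [0.5856 0.0302 0.2577] psi 92.23 tilt 0.08 F [-1.4  1.2  5.1] M [-0.14  0.45 -0.03] w 0.0579 q1,7 [ 0.24 -0.44]
t 26.52 p [0.5856 0.0303 0.2572] psi 92.23 tilt 0.1 F [-2.8 -1.8 11.2] M [-0.22  0.68 -0.08] w 0.0579 q1,7 [ 0.24 -0.44]
```

```bash
python3 -m pendant '[[0.05,0,0,0,2],[0.05,0,0,0,0]]'>/dev/null;python3 go.py
python3 -m pendant '[[0.05,0,0,0,2],[0.05,0,0,0,0]]'>/dev/null;python3 go.py
python3 -m pendant '[[0.05,0,0,0,2],[0.05,0,0,0,0]]'>/dev/null;python3 go.py
python3 -m pendant '[[0.05,0,0,0,2],[0.05,0,0,0,0]]'>/dev/null;python3 go.py
```

```text
t 26.68 p [0.5857 0.0301 0.2572] psi 90.13 tilt 0.13 F [-1.9 -1.7  8.8] M [-0.27  0.47  0.03] w 0.0576 q1,7 [ 0.23 -0.47]
t 26.85 p [0.5853 0.0303 0.2563] psi 88.17 tilt 0.05 F [ 0.6  1.3 -0.4] M [0.07 0.12 0.01] w 0.0579 q1,7 [ 0.23 -0.5 ]
t 27.02 p [0.5851 0.0301 0.2556] psi 86.22 tilt 0.0 F [ 0.3  0.8 -0.6] M [ 0.01 -0.02 -0.03] w 0.058 q1,7 [ 0.22 -0.53]
t 27.18 p [0.5851 0.0301 0.2555] psi 84.25 tilt 0.01 F [-0.4 -0.  -1. ] M [-0.03  0.01 -0.05] w 0.0578 q1,7 [ 0.21 -0.56]
```

```bash
python3 -m pendant '[[0.05,0,0,0.001,-2],[0.05,0,0,0.003,0],[0.05,0,0,0.003,0],[0.05,0,0,0.002,0],[0.05,0,0,0,0]]'>/dev/null;python3 go.py
python3 -m pendant '[[0.05,0,0,0.001,0],[0.05,0,0,0.001,0],[0.05,0,0,0.001,0],[0.05,0,0,0,0]]'>/dev/null;python3 go.py
python3 -m pendant '[[0.05,0,0,0.001,0],[0.05,0,0,0,0]]'>/dev/null;python3 go.py
```

```text
t 27.6 p [0.5849 0.03   0.246 ] psi 86.23 tilt 0.07 F [ 0.8 -0.3 -0.6] M [ 0.04 -0.09 -0.03] w 0.0577 q1,7 [ 0.21 -0.54]
t 27.93 p [0.5852 0.0302 0.2444] psi 86.23 tilt 0.03 F [-1.7 -0.3  5.7] M [-0.02  0.6  -0.01] w 0.0576 q1,7 [ 0.21 -0.54]
t 28.1 p [0.5852 0.0303 0.2444] psi 86.23 tilt 0.06 F [-5.7 -1.3 14.6] M [-0.23  1.29  0.01] w 0.0577 q1,7 [ 0.21 -0.54]
```

```bash
python3 -m pendant '[[0.05,0,0,-0.0012,-2],[0.05,0,0,0,0],[0.078,0,0,0,0],[0.078,0,0,0,0],[0.078,0,0,0,0],[0.078,0,0,0,0]]';
python3 -m pendant '[[0.078,0,0,-0.02,0],[0.078,0,0,-0.04,0],[0.078,0,0,-0.04,0],[0.078,0,0,-0.04,0],[0.078,0,-0.04,0,0],[0.078,0,-0.04,0,0],[0.078,0,-0.04,0,0],[0.078,0,-0.03,0,0],[0.078,0,0,0,0],[0.078,0,0,0,0]]'>/dev/null;python3 go.py
python3 - <<'E'
from m import *
for c in("top","scene"):
    p,d=bot.read_camera(c);P=cloud(c,d)
    for lo,hi in((.067,.077),(.079,.0865)):
        q=P[(d>0)&(P[...,2]>lo)&(P[...,2]<hi)&(abs(P[...,0]-.584)<.06)&(abs(P[...,1]-.03)<.1)]
        if len(q):
            L=q[abs(q[:,1]-.032)>.035]
            print(c,lo,len(q),q.min(0).round(3),q.max(0).round(3),"lug",L.mean(0).round(3))
    if c=="top":A=cv2.resize(p[145:215,220:290],(400,400),interpolation=2)
    else:B=cv2.resize(p[165:265,210:310],(400,400),interpolation=2)
cv2.imwrite("pics/f.png",np.hstack([A,B]))
E
```

```text
t: 28.6
eef_pos: [0.5852, 0.03, 0.2438]
tool_rot: [0.0, 0.718, 0.696, 0.0]
contact_force: [-0.2, -0.3, 0.3]
gripper_width: 0.914
grasp_force: 0.0
t 29.43 p [0.4341 0.0346 0.3842] psi 88.24 tilt 0.1 F [-0.4  0.6  0.5] M [ 0.02 -0.06 -0.01] w 0.0783 q1,7 [ 0.37 -0.37]
top 0.067 154 [ 0.555 -0.04   0.067] [0.603 0.107 0.077] lug [0.583 0.076 0.072]
top 0.079 290 [ 0.557 -0.043  0.079] [0.614 0.06  0.086] lug [ 0.587 -0.021  0.083]
scene 0.067 137 [ 0.566 -0.045  0.067] [0.615 0.109 0.077] lug [0.585 0.074 0.074]
scene 0.079 312 [ 0.554 -0.046  0.079] [0.616 0.063 0.086] lug [ 0.584 -0.023  0.084]
```

View pics/f.png

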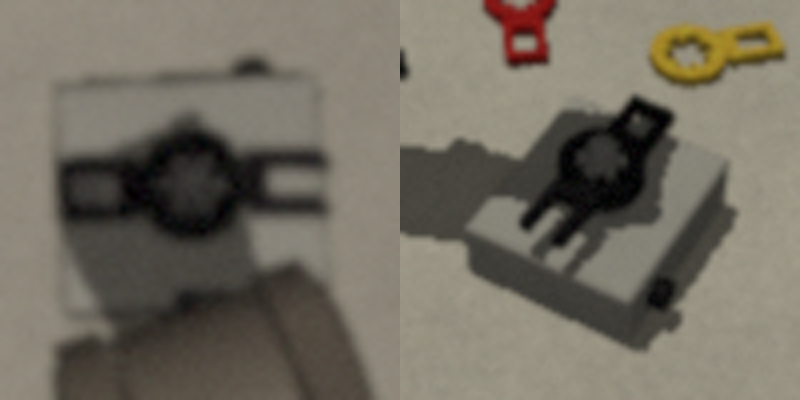

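The window plate lies below with its lug over the ear (left crop (95,188)). The fork lies flat on top with its prongs opposite (295,180). Tops measure 73 and 83 mm.

```bash
python3 -c "
from station import bot
print(bot.hand_in())"
```

```text
the job is handed in; nothing more can be done
None
```

I handed the job in at about 29 s: the window plate is home on the shoulder with its lug toward the ear, and the fork plate is flat on top with its lug pointing the opposite way (depth readings and a last picture agree); the verdict was not shown.

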